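Gauge the sieve-stand feet and slide out the good one

ROBOT

A 6-joint arm with a two-finger parallel gripper is mounted at the origin on the work surface. World frame = base frame: x ahead of the robot, y to its left, z up, the work surface at z = 0. Lengths are in m, angles in rad, forces in N, time in s.
With the tool pointing down it reaches from about 0.325 to 0.875 m from the base axis. Payload 4.4 kg.
Tool frame: the origin (TCP) lies midway between the tips of the shut fingers; the grasp point (between the pads) lies 19 mm behind it; z points along the fingers, y is the line along which they close (so a half turn about z gives the same grasp; the last joint's range is limited). The gripper opens to 85 mm and grips with 20 to 120 N. Pads are 22 mm wide; open, the fingers measure 114 mm over their backs; the gripper's body (76 mm by 85 mm) begins 54 mm behind the grasp point. The pads swing forward as they close: fully open they stand 13 mm farther back than shut.
Start: joints at [-1.389, 0.207, 1.542, -0, 1.393, -0.15], TCP at [0.187, -0.544, 0.231] pointing down, gripper open.
Joint ranges: [-2.73, 2.73], [-0.86, 2.22], [0.23, 2.46], [-1.11, 4.25], [0.08, 2.63], [-2.82, 2.82]. Speed limits (rad/s): [2.79, 2.79, 3.14, 3.14, 3.14, 3.14].

INTERFACE

Orientations are given as a unit quaternion [x, y, z, w].
In Python, from rig import ctrl gives the robot as it stands. The module is installed in compiled form; this text tells all that it offers.
- The arm moves only by the tool send_rows, never from a script. Its argument "targets" is a list of rows, each an object with "xyz": the shift along the tool's x, y, z in m, a list of three; "spin": the turn about the tool's z in rad; "jaw": the closure, from -1 (fully open) to 1 (shut), so that 0 is half open. In form: [{"xyz": [dx, dy, dz], "spin": spin, "jaw": jaw}, ...]. A call has 1 to 10 rows; each row is the pose to reach, as a shift and turn from the pose commanded when the call began, along the tool's axes at that moment; what a row does not reach only later rows make up. A row lasts 1/12 s, in which the tool goes at most 41.7 mm and 7.16 degrees, less where a joint would pass 70% of its speed; a pose out of reach is approached as far as the arm can. A call with a gripper value outside its range is refused whole. The fingers move at their own pace and stop on an object; the grip force is fixed at half the most. Time passes only in rows, so rows that repeat a pose let the fingers close. It gives the time, the measured TCP pose, the force, the opening and the grip force at its end, in the units of the state.
- ctrl.observe(): the state, without advancing time (a new reading comes with each control period).
- ctrl.grab_frame(name): name is "scene" or "top" or "wrist"; returns (picture, depth): 400x640x3 uint8, blue, green, red; 400x640 float32, m along the optical axis (not along the pixel's ray), 0 where there is no reading.
- ctrl.camera_params(name): a dict with "K" (3x3 intrinsics, pixels), "eye" and "orientation" of the camera in the world; the wrist camera has in their place "mount" (4x4, takes a point from camera to tool coordinates, whose origin is the TCP and whose axes are the flange's). Camera axes: x right, y up, looking along -z (the intrinsics and any distortion apply to the point x, -y, -z); pixel columns grow to the right and rows downward; lengths in m; the calibration is good to about 2 mm. A picture is of the moment at which its call begins: read the wrist's pose just before it. camera_params takes no time and is no camera call.
- ctrl.sign_off(): hands the job in; it is judged then, once.
The state is a dict: "clock": time; "joint_pos": joint angles; "dq": joint speeds; "effort": joint torques, N m; "position": TCP position; "ee_rot": TCP orientation; "force": force on the tool from outside, world axes, zero at the start; "torque": the same for the moment, N m; "width": opening from 0.0 (shut) to 1.0 (fully open); "gripper_force": force on a finger pad.
Only numpy, scipy, OpenCV 4.12 (cv2) and the standard library are available. Lean on these libraries where they do the work, as an engineer would, in place of code of your own. Each camera call takes 0.05 s, during which the arm holds its last target. There are 200 camera calls.

TASK

Try the stepped go/no-go gauge in the sockets of the three yellow sieve-stand feet, one after another and without forcing it, until you find the one foot whose bushing takes the thin go end but stops the thicker no-go step: in the tight one the tip will not enter, in the worn one the gauge sinks right down to its flange. Slide the good foot wholly onto the green mat and leave the gauge standing in its socket, with the step resting on the bushing, as the mark that it passed. Leave the other two feet and everything else on the table where they stand.

Things in the scene. Friction and masses are not known exactly. Their poses are not given: they have to be found in the camera images.
- gauge_handle (a point): Gauge: stepped steel pin with red square handle, 117 mm long, 0.25 kg. This point: handle centre, 92 mm above the tip (handle 22 x 22 mm, 50 mm tall, flats facing its x and y; z up along the gauge). From the tip up: go pin 20 mm diameter, 25 mm long, end chamfered 2 mm; no-go pin 27 mm diameter to 61 mm; flange 44 mm diameter, 61 to 67 mm. Starts upright in the stand, flange on its top.
- gauge_tip (a point): Centre of the gauge's lower end, z up along the gauge. Where it stops above a foot's underside: good foot about 21 mm (step on the bushing, flange underside 12 mm above the foot's top); tight foot about 41 mm (flange 32 mm above); worn foot about 9 mm (flange on the foot's top).
- foot1: Round yellow socket foot of a sieve stand, 100 mm diameter, 70 mm tall, about 0.55 kg, loose on a rubber sole; too wide to grasp, it slides when pushed. Origin: centre of its underside, z up. Socket in its centre with a loose bushing inside (see foot1_mouth). One foot's bushing has a 16 mm bore (tight), one 23 mm (good), one 31 mm (worn); which is which changes every time, whatever the name.
- foot2: As foot1.
- foot3: As foot1.
- foot1_mouth (a point): Centre of foot1's socket mouth, 70 mm above its underside; all feet alike: mouth 34 mm diameter, through a lip 20 mm thick; below it, captive, a bushing that can shift 1 to 2 mm sideways. Its top lies 49 mm above the foot's underside and is a 45 degree cone, 32 mm wide, narrowing to the bore. Socket floor 5 mm above the underside.
- mat: Flat green square on the table, 190 x 190 mm, fixed and thin: a foot slides over its edge freely. Origin at its centre, x and y along its sides. It is clear at the start.
- stand: Round wooden gauge stand, 76 mm diameter, 75 mm tall, fixed to the table, with a central hole of 30 mm diameter and 65 mm depth in which the gauge stands at the start. Origin at the centre of its underside.
- filmroll_center (a point): Bystander: roll of clear film standing upright, 100 mm diameter, 80 mm tall; its centre.
- jar1: Bystander: glass sample jar, 64 mm diameter, 85 mm tall; origin at the underside.
- jar2: Bystander: amber sample jar, 64 mm diameter, 85 mm tall; origin at the underside.
- carton: Bystander: blue carton 70 x 110 x 50 mm; origin at the underside.
- lens: Bystander: hand lens lying flat, 84 mm diameter, 12 mm high, 90 mm handle along its +y; origin under the lens.
- brush: Bystander: cleaning brush lying along its x axis, about 200 mm long, under 40 mm high.
- dish: Bystander: white dish of pebbles, 110 mm diameter, 16 mm high; origin at the underside.
Not all that is in view belongs to the job. There is more than one size of the part that bears gauge_handle; the job needs the smallest.

How it is judged:
At the end, for the whole second after the job is handed in: The good foot rests upright, centre within 46 mm of the mat centre along both mat sides (wholly on it); the gauge stands in it on its step (tip 17-27 mm above the underside, within 9 mm of the axis, tilt under 0.2 rad); the other feet stand upright within 30 mm of their start (((horizontal distance between gauge_tip and foot1 below 0.009 m and z of gauge_tip in the frame of foot1 between 0.017 and 0.027 m and angle between gauge_tip's own z axis and vertical below 0.2 rad and angle between each of foot1, foot2, foot3's own z axis and vertical below 0.05 rad and linear speed of foot1 below 0.01 m/s and x of foot1 in the frame of mat between -0.046 and 0.046 m and y of foot1 in the frame of mat between -0.046 and 0.046 m and distance of each of foot2, foot3 from where it was at the start of the episode below 0.03 m) or (horizontal distance between gauge_tip and foot2 below 0.009 m and z of gauge_tip in the frame of foot2 between 0.017 and 0.027 m and angle between gauge_tip's own z axis and vertical below 0.2 rad and angle between each of foot2, foot1, foot3's own z axis and vertical below 0.05 rad and linear speed of foot2 below 0.01 m/s and x of foot2 in the frame of mat between -0.046 and 0.046 m and y of foot2 in the frame of mat between -0.046 and 0.046 m and distance of each of foot1, foot3 from where it was at the start of the episode below 0.03 m) or (horizontal distance between gauge_tip and foot3 below 0.009 m and z of gauge_tip in the frame of foot3 between 0.017 and 0.027 m and angle between gauge_tip's own z axis and vertical below 0.2 rad and angle between each of foot3, foot1, foot2's own z axis and vertical below 0.05 rad and linear speed of foot3 below 0.01 m/s and x of foot3 in the frame of mat between -0.046 and 0.046 m and y of foot3 in the frame of mat between -0.046 and 0.046 m and distance of each of foot1, foot2 from where it was at the start of the episode below 0.03 m))); the robot touches nothing.
It fails at once if a foot is pressed onto the table with more than 90 N (the gauge was forced) (contact force between any of foot1, foot2, foot3 and table above 90 N).
It fails at once if a bystander was moved by more than 30 mm (distance of any of filmroll_center, jar1, jar2, carton, lens, brush, dish from where it was at the start of the episode above 0.03 m).
It also fails if it takes over 61 s, if anything falls off the work surface, if the arm or the gripper's body presses on something with over 40 N, if the wrist force passes 120 N, or if a joint passes its speed limit or range.

## Working session

There is one attempt and no reset: what is moved stays moved. The work goes in short steps, Python scripts to look and compute and a tool call to move; the robot and the scene stay as the last step left them, time stands still between calls to the robot, and variables do not carry over. Pictures are saved under pics/ and viewed, at most 10 in all, crops included, and the job is handed in when it is done.

Besides the shell and the picture viewer there is one more tool, called after "Call:" in YAML: its name, and indented under it one key for each argument. send_rows: Moves the arm, as the interface text tells. Its arguments: {"type":"object","properties":{"targets":{"type":"array","items":{"type":"object","properties":{"xyz":{"type":"array","items":{"type":"number"}},"spin":{"type":"number"},"jaw":{"type":"number"}}}}},"required":["targets"]}

```bash
mkdir -p pics; cat > h.py <<'E'
import numpy as np, cv2
from scipy.spatial.transform import Rotation as R
from rig import ctrl
def cloud(name):
    s=ctrl.observe(); im,d=ctrl.grab_frame(name); p=ctrl.camera_params(name)
    K=np.array(p["K"]); v,u=np.mgrid[0:400,0:640]
    c=np.stack([(u-K[0,2])/K[0,0]*d,-(v-K[1,2])/K[1,1]*d,-d],-1)
    if name=="wrist":
        M=np.array(p["mount"]); c=c@M[:3,:3].T+M[:3,3]
        c=c@R.from_quat(s["ee_rot"]).as_matrix().T+np.array(s["position"])
    else:
        c=c@R.from_quat(p["orientation"]).as_matrix().T+np.array(p["eye"])
    c[d==0]=np.nan
    return im,d,c,s
E
python3 - <<'E'
from h import *
for n in("top","scene"):
    im,d,c,s=cloud(n); cv2.imwrite(f"pics/{n}0.png",im); np.save(n+"0.npy",c)
    print(n,{k:v for k,v in ctrl.camera_params(n).items()})
print(s)
E
```

```text
top {'K': array([[435.08481631,   0.        , 316.67164522],
       [  0.        , 435.08481631, 197.46430341],
       [  0.        ,   0.        ,   1.        ]]), 'eye': array([ 0.31278055, -0.04303052,  1.36142848]), 'orientation': array([-0.07246429,  0.07034589,  0.71621463, -0.69053384])}
scene {'K': array([[425.68864666,   0.        , 318.77414096],
       [  0.        , 425.68864666, 195.42768892],
       [  0.        ,   0.        ,   1.        ]]), 'eye': array([ 1.70460605, -0.28202924,  0.97279078]), 'orientation': array([0.35086768, 0.28363855, 0.55138432, 0.70172386])}
{'clock': 0.05, 'joint_pos': array([-1.38949506e+00,  2.07386489e-01,  1.54295249e+00, -8.98629350e-06,
        1.39351916e+00, -1.50509639e-01]), 'dq': array([-8.49584597e-04, -2.45307699e-03, -6.23068515e-04, -9.28645545e-04,
        2.45963868e-05,  7.75646054e-04]), 'effort': array([-6.23253709e-04, -3.84391952e+01, -2.92810249e+01, -1.75301038e-04,
        5.14611180e-03,  1.11034083e-05]), 'position': array([ 0.1871525 , -0.54288742,  0.23014549]), 'ee_rot': array([ 9.86268464e-01,  1.65146098e-01, -2.18601131e-05, -1.13254069e-03]), 'force': array([-0.26113074,  0.66487375, -0.47815915]), 'torque': array([0.01402735, 0.01351215, 0.04244099]), 'gripper_force': 0.0, 'width': 0.9982379358925049}
```

View pics/top0.png

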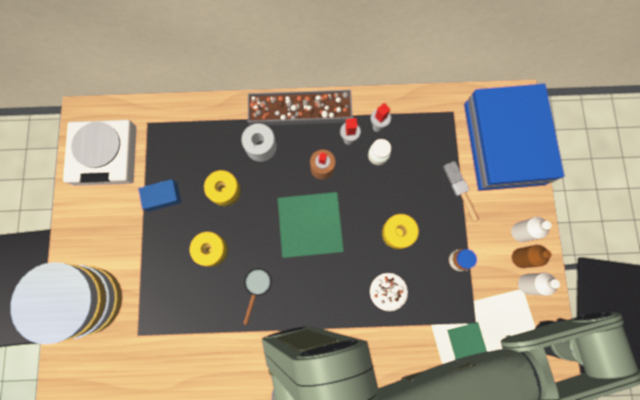

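View pics/scene0.png

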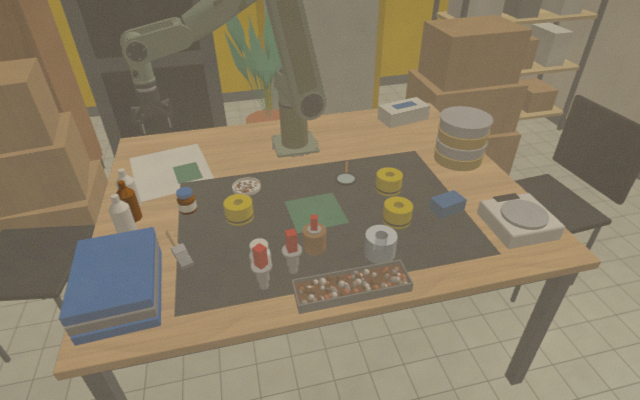

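The top view shows yellow feet at about (221,187), (207,249) and (400,231). The mat is at (310,225), and the gauge in its wooden stand is at (322,163). Two other red-handled gauges stand at (350,130) and (381,115). Next I'll measure all of these.

```bash
python3 - <<'E'
from h import *
im=cv2.imread("pics/top0.png"); c=np.load("top0.npy"); hsv=cv2.cvtColor(im,cv2.COLOR_BGR2HSV)
def comps(name,lo,hi,mina=25):
    m=cv2.inRange(hsv,lo,hi); n,l,st,ce=cv2.connectedComponentsWithStats(m)
    for i in range(1,n):
        if st[i,4]<mina: continue
        p=c[l==i]; p=p[~np.isnan(p[:,0])]
        if len(p)==0: continue
        z=np.percentile(p[:,2],90); t=p[p[:,2]>z-.012]
        print(name,ce[i].round(),st[i,4],"z90",z.round(3),"topmid",((t.max(0)+t.min(0))/2).round(3),"ext",(t.max(0)-t.min(0)).round(3))
    return m
comps("yel",(22,120,100),(35,255,255),100)
comps("red",(0,180,120),(8,255,255)); comps("red",(172,180,120),(180,255,255))
m=comps("green",(60,80,40),(90,255,200),300)
n,l,st,ce=cv2.connectedComponentsWithStats(m)
for i in range(1,n):
    if st[i,4]>2000:
        p=c[l==i]; r=cv2.minAreaRect(p[:,:2].astype(np.float32)*1000); print(r)
# height profile
sc=c[...,2]
k=(c[...,0]>.2)&(c[...,0]<.9)&(sc>.02)&(np.abs(c[...,1])<.6)
n,l,st,ce=cv2.connectedComponentsWithStats(k.astype(np.uint8))
for i in range(1,n):
    if st[i,4]>60:
        p=c[l==i]; print(ce[i].round(),st[i,4],p.min(0).round(3),p.max(0).round(3))
s=cv2.imread("pics/scene0.png")[205:305,215:335]; t=im[90:200,290:410]
cv2.imwrite("pics/crop.png",np.hstack([cv2.resize(s,(400,333)),cv2.resize(t,(363,333))]))
E
```

```text
yel [221. 187.] 923 z90 0.074 topmid [0.624 0.249 0.071] ext [0.099 0.1   0.018]
yel [400. 231.] 998 z90 0.073 topmid [ 0.469 -0.291  0.071] ext [0.1   0.1   0.018]
yel [207. 249.] 963 z90 0.074 topmid [0.436 0.288 0.071] ext [0.098 0.099 0.017]
red [382. 112.] 135 z90 0.163 topmid [ 0.817 -0.249  0.159] ext [0.034 0.032 0.015]
red [351. 125.] 130 z90 0.163 topmid [ 0.778 -0.153  0.161] ext [0.032 0.029 0.016]
red [322. 157.] 53 z90 0.134 topmid [ 0.688 -0.067  0.132] ext [0.022 0.018 0.015]
green [310. 225.] 3598 z90 0.005 topmid [ 0.508 -0.019  0.002] ext [0.198 0.198 0.018]
green [467. 340.] 889 z90 0.005 topmid [ 0.142 -0.398  0.296] ext [0.103 0.261 0.606]
((nan, nan), (0.0, 0.0), 0.0)
[485. 138.] 2834 [ 0.592 -0.6    0.02 ] [ 0.894 -0.539  0.125]
[293. 124.] 2882 [ 0.717 -0.182  0.02 ] [0.9   0.181 0.168]
[381. 117.] 375 [ 0.788 -0.28   0.025] [ 0.846 -0.22   0.166]
[121. 151.] 1589 [0.655 0.538 0.02 ] [0.857 0.6   0.079]
[379. 151.] 409 [ 0.689 -0.275  0.022] [ 0.751 -0.214  0.092]
[322. 163.] 559 [ 0.651 -0.102  0.02 ] [ 0.726 -0.027  0.139]
[222. 188.] 935 [0.574 0.199 0.021] [0.673 0.299 0.08 ]
[158. 195.] 922 [0.566 0.387 0.02 ] [0.657 0.509 0.06 ]
[461. 186.] 89 [ 0.585 -0.521  0.02 ] [ 0.628 -0.475  0.027]
[400. 231.] 918 [ 0.419 -0.341  0.02 ] [ 0.519 -0.241  0.079]
[208. 249.] 1004 [0.386 0.239 0.02 ] [0.485 0.338 0.079]
[463. 259.] 474 [ 0.346 -0.5    0.02 ] [ 0.408 -0.441  0.093]
[ 94. 301.] 2406 [0.214 0.555 0.02 ] [0.382 0.6   0.207]
[571. 332.] 2972 [ 0.2   -0.6    0.247] [ 0.249 -0.353  0.616]
[321. 353.] 4221 [ 0.2   -0.111  0.239] [0.238 0.096 0.786]
```

View pics/crop.png

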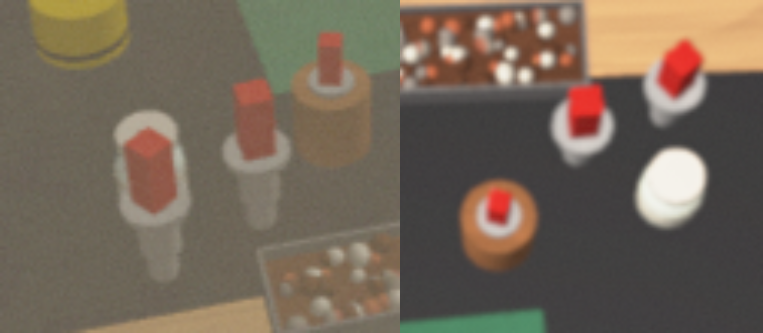

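The gauge in the stand is the smallest, with its handle at about (0.688, -0.067). I'll go above it.

```bash
cat >> h.py <<'E'
def go(x,y,z,yaw=0.0):
    s=ctrl.observe(); r=R.from_quat(s["ee_rot"]); m=r.as_matrix()
    d=m.T@(np.array([x,y,z])-s["position"]); yw=np.arctan2(m[1,0],m[0,0])
    print("t",round(s["clock"],2),"pos",s["position"].round(4),"yaw",yw.round(4),"-> d",d.round(4),"spin",round(yw-yaw,4),"F",s["force"].round(1),"w",round(s["width"],3))
E
python3 -c "
from h import *
print(ctrl.camera_params('wrist'))
go(.688,-.067,.25)"
```

```text
{'K': array([[359.749726  ,   0.        , 321.42272909],
       [  0.        , 359.749726  , 202.1047275 ],
       [  0.        ,   0.        ,   1.        ]]), 'mount': array([[-1.83747825e-03,  9.64524785e-01,  2.63985913e-01,
         6.67209943e-02],
       [ 9.99997988e-01,  1.98486708e-03, -2.91602452e-04,
         1.02370839e-03],
       [-8.05234740e-04,  2.63984846e-01, -9.64526491e-01,
        -1.40802169e-01],
       [ 0.00000000e+00,  0.00000000e+00,  0.00000000e+00,
         1.00000000e+00]])}
t 0.1 pos [ 0.1872 -0.5429  0.2302] yaw 0.3318 -> d [ 0.6286 -0.2869 -0.019 ] spin 0.3318 F [ 0.6  0.5 -0.6] w 0.999
```

Call:
send_rows:
  targets:
    - {"xyz": [0.035, -0.016, -0.019], "spin": 0, "jaw": -1}
    - {"xyz": [0.07, -0.032, -0.019], "spin": 0.03, "jaw": -1}
    - {"xyz": [0.105, -0.048, -0.019], "spin": 0.06, "jaw": -1}
    - {"xyz": [0.14, -0.064, -0.019], "spin": 0.1, "jaw": -1}
    - {"xyz": [0.175, -0.08, -0.019], "spin": 0.14, "jaw": -1}
    - {"xyz": [0.21, -0.096, -0.019], "spin": 0.18, "jaw": -1}
    - {"xyz": [0.245, -0.112, -0.019], "spin": 0.22, "jaw": -1}
    - {"xyz": [0.28, -0.128, -0.019], "spin": 0.26, "jaw": -1}
    - {"xyz": [0.315, -0.144, -0.019], "spin": 0.3, "jaw": -1}
    - {"xyz": [0.35, -0.16, -0.019], "spin": 0.332, "jaw": -1}

```text
clock: 0.93
position: [0.4669, -0.2765, 0.2498]
ee_rot: [1.0, -0.001, -0.0, -0.0]
force: [-0.2, -0.5, 0.0]
width: 1.002
gripper_force: 0.0
```

```bash
python3 -c "
from h import *
go(.688,-.067,.25)"
```

```text
t 0.93 pos [ 0.4669 -0.2765  0.2498] yaw -0.0021 -> d [ 2.207e-01 -2.100e-01 -2.000e-04] spin -0.0021 F [-0.2 -0.5  0. ] w 1.002
```

Call:
send_rows:
  targets:
    - {"xyz": [0.03, -0.028, 0], "spin": 0, "jaw": -1}
    - {"xyz": [0.06, -0.056, 0], "spin": 0, "jaw": -1}
    - {"xyz": [0.09, -0.084, 0], "spin": 0, "jaw": -1}
    - {"xyz": [0.12, -0.112, 0], "spin": 0, "jaw": -1}
    - {"xyz": [0.15, -0.14, 0], "spin": 0, "jaw": -1}
    - {"xyz": [0.18, -0.168, 0], "spin": 0, "jaw": -1}
    - {"xyz": [0.205, -0.195, 0], "spin": 0, "jaw": -1}
    - {"xyz": [0.219, -0.21, 0], "spin": 0, "jaw": -1}
    - {"xyz": [0.219, -0.21, 0], "spin": 0, "jaw": -1}
    - {"xyz": [0.219, -0.21, 0], "spin": 0, "jaw": -1}

```text
clock: 1.77
position: [0.6851, -0.0672, 0.249]
ee_rot: [1.0, 0.001, -0.001, 0.0]
force: [0.4, 0.0, -1.0]
width: 0.999
gripper_force: 0.0
```

```bash
cat >> h.py <<'E'
def red(c,im,ztop):
    hsv=cv2.cvtColor(im,cv2.COLOR_BGR2HSV); m=(hsv[...,1]>150)&(hsv[...,2]>90)&((hsv[...,0]<8)|(hsv[...,0]>172))
    t=m&(np.abs(c[...,2]-ztop)<.008)
    n,l,st,ce=cv2.connectedComponentsWithStats(t.astype(np.uint8))
    for i in range(1,n):
        if st[i,4]>80:
            p=c[l==i]; (cx,cy),wh,a=cv2.minAreaRect((p[:,:2]*1000).astype(np.float32))
            print("red",ce[i].round(),st[i,4],"ctr",round(cx,1),round(cy,1),"size",np.round(wh,1),"ang",round(a,1),"z",np.median(p[:,2]).round(4))
E
python3 -c "
from h import *
go(.688,-.067,.25)
im,d,c,s=cloud('wrist'); cv2.imwrite('pics/w1.png',im); red(c,im,.133)"
```

```text
t 1.77 pos [ 0.6851 -0.0672  0.249 ] yaw 0.0021 -> d [ 0.0029 -0.0002 -0.0011] spin 0.0021 F [ 0.4  0.  -1. ] w 0.999
red [592.  13.] 544 ctr 809.0 -242.4 size [22.  3.] ang 37.4 z 0.1332
red [430.  63.] 313 ctr 778.0 -141.2 size [28.9  3. ] ang 8.6 z 0.1333
red [320. 187.] 825 ctr 691.5 -67.0 size [21.7 22.2] ang 72.1 z 0.1291
```

View pics/w1.png

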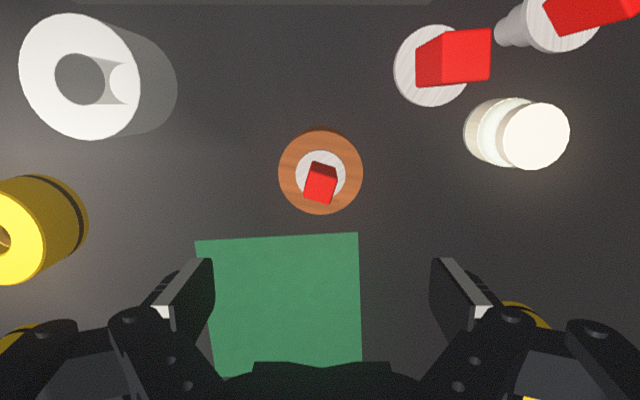

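The wrist view shows the gauge handle at (320,187), centred at about (0.690, -0.067). Its flats are turned by about -0.31 rad. I'll descend onto it and grip.

Call:
send_rows:
  targets:
    - {"xyz": [0.003, 0, 0.03], "spin": 0.12, "jaw": -1}
    - {"xyz": [0.005, 0, 0.06], "spin": 0.24, "jaw": -1}
    - {"xyz": [0.005, 0, 0.09], "spin": 0.31, "jaw": -0.6}
    - {"xyz": [0.005, 0, 0.12], "spin": 0.31, "jaw": -0.3}
    - {"xyz": [0.005, 0, 0.145], "spin": 0.31, "jaw": -0.1}
    - {"xyz": [0.005, 0, 0.156], "spin": 0.31, "jaw": 0}
    - {"xyz": [0.005, 0, 0.158], "spin": 0.31, "jaw": 0}

```text
clock: 2.4
position: [0.6868, -0.0693, 0.0885]
ee_rot: [0.988, -0.155, -0.004, -0.0]
force: [-1.6, 0.3, 0.2]
width: 0.501
gripper_force: 0.0
```

Call:
send_rows:
  targets:
    - {"xyz": [0, 0, 0], "spin": 0, "jaw": 0.3}
    - {"xyz": [0, 0, 0], "spin": 0, "jaw": 1}
    - {"xyz": [0, 0, 0], "spin": 0, "jaw": 1}
    - {"xyz": [0, 0, 0], "spin": 0, "jaw": 1}
    - {"xyz": [0, 0, 0], "spin": 0, "jaw": 1}

```text
clock: 2.82
position: [0.6912, -0.0682, 0.0941]
ee_rot: [0.988, -0.154, 0.001, -0.0]
force: [0.5, 2.2, 1.0]
width: 0.249
gripper_force: 60.1
```

Gripped. Next I'll lift and head to a viewing point short of the first foot.

Call:
send_rows:
  targets:
    - {"xyz": [0, 0, -0.03], "spin": 0, "jaw": 1}
    - {"xyz": [0, 0, -0.065], "spin": 0, "jaw": 1}
    - {"xyz": [0, 0, -0.1], "spin": 0, "jaw": 1}
    - {"xyz": [-0.023, -0.035, -0.106], "spin": -0.05, "jaw": 1}
    - {"xyz": [-0.046, -0.07, -0.106], "spin": -0.1, "jaw": 1}
    - {"xyz": [-0.069, -0.104, -0.106], "spin": -0.16, "jaw": 1}
    - {"xyz": [-0.092, -0.139, -0.106], "spin": -0.22, "jaw": 1}
    - {"xyz": [-0.115, -0.174, -0.106], "spin": -0.28, "jaw": 1}
    - {"xyz": [-0.137, -0.208, -0.106], "spin": -0.31, "jaw": 1}
    - {"xyz": [-0.137, -0.208, -0.106], "spin": -0.31, "jaw": 1}

```text
clock: 3.65
position: [0.6201, 0.1793, 0.1985]
ee_rot: [1.0, 0.004, -0.001, -0.002]
force: [-0.4, 0.3, -2.9]
width: 0.247
gripper_force: 61.5
```

```bash
cat >> h.py <<'E'
from scipy.optimize import least_squares
def feet(c,im):
    hsv=cv2.cvtColor(im,cv2.COLOR_BGR2HSV); m=(hsv[...,0]>18)&(hsv[...,0]<36)&(hsv[...,1]>100)&(hsv[...,2]>60)&(np.abs(c[...,2]-.07)<.006)
    n,l,st,ce=cv2.connectedComponentsWithStats(m.astype(np.uint8))
    for i in range(1,n):
        if st[i,4]>400:
            k=(l==i).astype(np.uint8); e=cv2.morphologyEx(k,cv2.MORPH_CLOSE,np.ones((5,5)))
            cs,_=cv2.findContours(e,cv2.RETR_EXTERNAL,cv2.CHAIN_APPROX_NONE); q=max(cs,key=len)[:,0]
            q=q[(q[:,0]>3)&(q[:,0]<636)&(q[:,1]>3)&(q[:,1]<396)]
            p=c[q[:,1],q[:,0]]; p=p[~np.isnan(p[:,0])][:,:2]
            f=least_squares(lambda v:np.hypot(p[:,0]-v[0],p[:,1]-v[1])-.05,p.mean(0),loss="soft_l1",f_scale=.001)
            print("foot",ce[i].round(),st[i,4],"ctr",f.x.round(4),"resid",np.median(np.abs(f.fun)).round(4),"z",np.nanmedian(c[l==i][:,2]).round(4))
E
python3 -c "
from h import *
go(.624,.249,.20)
im,d,c,s=cloud('wrist'); cv2.imwrite('pics/w2.png',im); feet(c,im); red(c,im,s['position'][2]+.04)"
```

```text
t 3.65 pos [0.6201 0.1793 0.1985] yaw 0.0086 -> d [ 0.0045 -0.0696 -0.0012] spin 0.0086 F [-0.4  0.3 -2.9] w 0.247
foot [234. 180.] 11279 ctr [0.6271 0.2467] resid 0.0005 z 0.0681
red [321. 308.] 3841 ctr 620.7 178.2 size [22.7 21.5] ang 0.5 z 0.2335
```

View pics/w2.png

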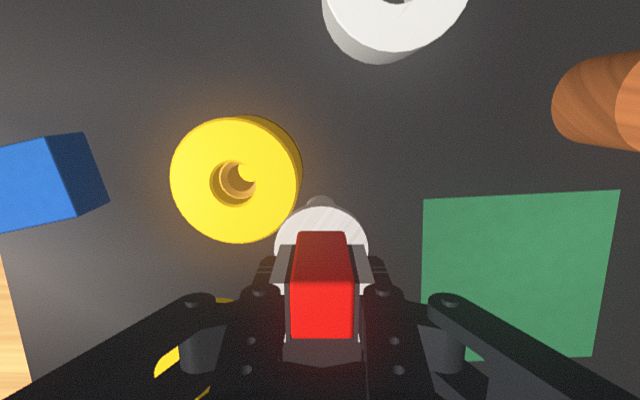

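The foot's socket is at (236,182), and the red handle in the grip is seen from above, so I have both offsets from one frame. I'll move over the socket and lower gently.

Call:
send_rows:
  targets:
    - {"xyz": [0.004, -0.035, 0], "spin": 0, "jaw": 1}
    - {"xyz": [0.007, -0.062, 0], "spin": 0, "jaw": 1}
    - {"xyz": [0.007, -0.0685, 0], "spin": 0, "jaw": 1}
    - {"xyz": [0.007, -0.0685, 0.015], "spin": 0, "jaw": 1}
    - {"xyz": [0.007, -0.0685, 0.03], "spin": 0, "jaw": 1}
    - {"xyz": [0.007, -0.0685, 0.045], "spin": 0, "jaw": 1}
    - {"xyz": [0.007, -0.0685, 0.06], "spin": 0, "jaw": 1}
    - {"xyz": [0.007, -0.0685, 0.07], "spin": 0, "jaw": 1}
    - {"xyz": [0.007, -0.0685, 0.073], "spin": 0, "jaw": 1}
    - {"xyz": [0.007, -0.0685, 0.074], "spin": 0, "jaw": 1}

```text
clock: 4.53
position: [0.6297, 0.2408, 0.125]
ee_rot: [1.0, -0.001, -0.001, -0.002]
force: [-4.1, 4.4, 5.0]
width: 0.249
gripper_force: 62.5
```

Call:
send_rows:
  targets:
    - {"xyz": [0, 0, 0.0015], "spin": 0, "jaw": 1}
    - {"xyz": [0, 0, 0.003], "spin": 0, "jaw": 1}
    - {"xyz": [0, 0, 0.004], "spin": 0, "jaw": 1}

```text
clock: 4.78
position: [0.6301, 0.241, 0.1248]
ee_rot: [1.0, -0.001, -0.0, -0.002]
force: [-10.8, 4.4, 17.7]
width: 0.25
gripper_force: 64.4
```

Commanded and measured poses differed because the arm was still settling. I'll back off, settle and re-centre.

Call:
send_rows:
  targets:
    - {"xyz": [0, 0, -0.01], "spin": 0, "jaw": 1}
    - {"xyz": [0, 0, -0.035], "spin": 0, "jaw": 1}
    - {"xyz": [0, 0, -0.06], "spin": 0, "jaw": 1}
    - {"xyz": [0, 0, -0.06], "spin": 0, "jaw": 1}
    - {"xyz": [0, 0, -0.06], "spin": 0, "jaw": 1}
    - {"xyz": [0, 0, -0.06], "spin": 0, "jaw": 1}

```text
clock: 5.28
position: [0.6299, 0.2388, 0.179]
ee_rot: [1.0, -0.001, -0.001, 0.001]
force: [-0.7, 0.3, -3.5]
width: 0.253
gripper_force: 61.9
```

```bash
python3 -c "
from h import *
im,d,c,s=cloud('wrist'); cv2.imwrite('pics/w3.png',im); feet(c,im); red(c,im,s['position'][2]+.038)
go(.6265,.2478,.1245);print(s['dq'].round(3))
go(.6265,.2478,.1245)"
```

```text
foot [307. 183.] 8910 ctr [0.6267 0.2458] resid 0.0006 z 0.0681
red [321. 307.] 4001 ctr 630.4 237.8 size [21.6 22.9] ang 90.0 z 0.214
t 5.33 pos [0.6291 0.2389 0.1779] yaw -0.0009 -> d [-0.0024 -0.009   0.0534] spin -0.0009 F [-1.4  0.5 -3.6] w 0.248
[0.005 0.024 0.029 0.005 0.005 0.   ]
t 5.33 pos [0.6291 0.2389 0.1779] yaw -0.0009 -> d [-0.0024 -0.009   0.0534] spin -0.0009 F [-1.4  0.5 -3.6] w 0.248
```

Call:
send_rows:
  targets:
    - {"xyz": [-0.0035, -0.008, 0], "spin": 0, "jaw": 1}
    - {"xyz": [-0.0035, -0.008, 0.015], "spin": 0, "jaw": 1}
    - {"xyz": [-0.0035, -0.008, 0.03], "spin": 0, "jaw": 1}
    - {"xyz": [-0.0035, -0.008, 0.042], "spin": 0, "jaw": 1}
    - {"xyz": [-0.0035, -0.008, 0.05], "spin": 0, "jaw": 1}
    - {"xyz": [-0.0035, -0.008, 0.054], "spin": 0, "jaw": 1}
    - {"xyz": [-0.0035, -0.008, 0.054], "spin": 0, "jaw": 1}

```text
clock: 5.92
position: [0.6259, 0.2477, 0.1246]
ee_rot: [1.0, -0.0, -0.001, 0.0]
force: [0.7, 0.4, -3.3]
width: 0.246
gripper_force: 61.6
```

Call:
send_rows:
  targets:
    - {"xyz": [0, 0, 0.0015], "spin": 0, "jaw": 1}
    - {"xyz": [0, 0, 0.003], "spin": 0, "jaw": 1}
    - {"xyz": [0, 0, 0.0045], "spin": 0, "jaw": 1}
    - {"xyz": [0, 0, 0.006], "spin": 0, "jaw": 1}
    - {"xyz": [0, 0, 0.006], "spin": 0, "jaw": 1}

```text
clock: 6.33
position: [0.6275, 0.2479, 0.1216]
ee_rot: [1.0, -0.0, 0.001, -0.0]
force: [-0.7, -0.5, -2.4]
width: 0.25
gripper_force: 61.7
```

Call:
send_rows:
  targets:
    - {"xyz": [0, 0, 0.0015], "spin": 0, "jaw": 1}
    - {"xyz": [0, 0, 0.003], "spin": 0, "jaw": 1}
    - {"xyz": [0, 0, 0.0045], "spin": 0, "jaw": 1}
    - {"xyz": [0, 0, 0.005], "spin": 0, "jaw": 1}
    - {"xyz": [0, 0, 0.005], "spin": 0, "jaw": 1}

```text
clock: 6.75
position: [0.6263, 0.248, 0.1144]
ee_rot: [1.0, -0.0, -0.001, -0.0]
force: [-0.4, -1.1, -3.8]
width: 0.249
gripper_force: 61.6
```

The tip has entered, so this foot is not the tight one. I'll go on lowering.

Call:
send_rows:
  targets:
    - {"xyz": [0, 0, 0.002], "spin": 0, "jaw": 1}
    - {"xyz": [0, 0, 0.005], "spin": 0, "jaw": 1}
    - {"xyz": [0, 0, 0.008], "spin": 0, "jaw": 1}
    - {"xyz": [0, 0, 0.01], "spin": 0, "jaw": 1}
    - {"xyz": [0, 0, 0.01], "spin": 0, "jaw": 1}

```text
clock: 7.17
position: [0.6261, 0.2479, 0.1043]
ee_rot: [1.0, -0.0, -0.001, 0.0]
force: [0.1, -1.3, -3.1]
width: 0.254
gripper_force: 61.6
```

Call:
send_rows:
  targets:
    - {"xyz": [0, 0, 0.002], "spin": 0, "jaw": 1}
    - {"xyz": [0, 0, 0.004], "spin": 0, "jaw": 1}
    - {"xyz": [0, 0, 0.005], "spin": 0, "jaw": 1}
    - {"xyz": [0, 0, 0.005], "spin": 0, "jaw": 1}

```text
clock: 7.5
position: [0.6272, 0.2479, 0.1013]
ee_rot: [1.0, -0.0, 0.001, 0.0]
force: [-0.9, -1.9, 2.3]
width: 0.251
gripper_force: 62.4
```

Call:
send_rows:
  targets:
    - {"xyz": [0, 0, 0.0015], "spin": 0, "jaw": 1}
    - {"xyz": [0, 0, 0.003], "spin": 0, "jaw": 1}
    - {"xyz": [0, 0, 0.003], "spin": 0, "jaw": 1}

```text
clock: 7.75
position: [0.6277, 0.2481, 0.1009]
ee_rot: [1.0, -0.0, 0.001, -0.0]
force: [-4.7, -1.9, 11.3]
width: 0.249
gripper_force: 63.9
```

It stops at a tip height of about 21 mm, as the good foot should. I'll nudge it sideways under light load to rule out a misaligned catch in the worn one.

Call:
send_rows:
  targets:
    - {"xyz": [-0.0025, 0, 0], "spin": 0, "jaw": 1}
    - {"xyz": [-0.0025, 0, 0], "spin": 0, "jaw": 1}
    - {"xyz": [-0.0012, 0.002, 0], "spin": 0, "jaw": 1}
    - {"xyz": [-0.0012, 0.002, 0], "spin": 0, "jaw": 1}
    - {"xyz": [-0.0012, -0.002, 0], "spin": 0, "jaw": 1}
    - {"xyz": [-0.0012, -0.002, 0], "spin": 0, "jaw": 1}
    - {"xyz": [-0.0012, 0, 0], "spin": 0, "jaw": 1}
    - {"xyz": [-0.0012, 0, 0], "spin": 0, "jaw": 1}

```text
clock: 8.42
position: [0.6273, 0.2479, 0.1007]
ee_rot: [1.0, -0.0, 0.002, -0.0]
force: [-3.3, -3.1, 9.2]
width: 0.249
gripper_force: 63.7
```

Call:
send_rows:
  targets:
    - {"xyz": [0, 0, -0.003], "spin": 0, "jaw": 0.3}
    - {"xyz": [0, 0, -0.003], "spin": 0, "jaw": 0}
    - {"xyz": [0, 0, -0.003], "spin": 0, "jaw": -0.2}
    - {"xyz": [0, 0, -0.003], "spin": 0, "jaw": -0.2}
    - {"xyz": [0, 0, -0.03], "spin": 0, "jaw": -0.2}
    - {"xyz": [0, 0, -0.065], "spin": 0, "jaw": -0.2}
    - {"xyz": [0, 0, -0.1], "spin": 0, "jaw": -0.2}
    - {"xyz": [0, 0, -0.1], "spin": 0, "jaw": -0.2}
    - {"xyz": [0, 0, -0.1], "spin": 0, "jaw": -0.2}

```text
clock: 9.17
position: [0.6276, 0.2487, 0.201]
ee_rot: [1.0, -0.0, 0.003, -0.001]
force: [-0.7, 0.6, -0.0]
width: 0.603
gripper_force: 0.0
```

```bash
python3 -c "
from h import *
im,d,c,s=cloud('wrist'); cv2.imwrite('pics/w4.png',im); feet(c,im)
for z in (.139,.127): print(z); red(c,im,z)
go(.6265,.2478,.2)"
```

```text
foot [324. 187.] 9062 ctr [0.627  0.2459] resid 0.0005 z 0.0681
foot [284. 355.] 1108 ctr [0.4338 0.2837] resid 0.005 z 0.0677
0.139
red [325. 220.] 1156 ctr 627.5 245.4 size [21.3 20.8] ang 89.3 z 0.136
0.127
t 9.22 pos [0.6259 0.2483 0.1982] yaw -0.0001 -> d [ 0.0006  0.0005 -0.0018] spin -0.0001 F [-0.1 -0.6 -0.2] w 0.596
```

View pics/w4.png

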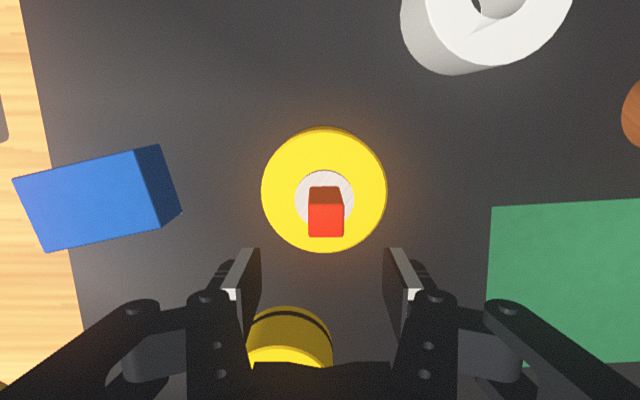

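The handle at (326,215) stands centred on the foot, with its top at about 0.137 m, so this is the good foot. I'll re-grip and spin the gauge so its flats face the push direction, which gives the gripper body more room during the push.

Call:
send_rows:
  targets:
    - {"xyz": [0, 0.002, 0.03], "spin": 0, "jaw": -0.2}
    - {"xyz": [0, 0.002, 0.06], "spin": 0, "jaw": -0.2}
    - {"xyz": [0, 0.002, 0.085], "spin": 0, "jaw": -0.2}
    - {"xyz": [0, 0.002, 0.095], "spin": 0, "jaw": 0}
    - {"xyz": [0, 0.002, 0.095], "spin": 0, "jaw": 0.3}
    - {"xyz": [0, 0.002, 0.095], "spin": 0, "jaw": 1}
    - {"xyz": [0, 0.002, 0.095], "spin": 0, "jaw": 1}
    - {"xyz": [0, 0.002, 0.095], "spin": 0, "jaw": 1}
    - {"xyz": [0, 0.002, 0.093], "spin": 0, "jaw": 1}
    - {"xyz": [0, 0.002, 0.093], "spin": 0, "jaw": 1}

```text
clock: 10.05
position: [0.6261, 0.2462, 0.1057]
ee_rot: [1.0, -0.0, 0.001, -0.0]
force: [-0.6, -0.7, -2.9]
width: 0.247
gripper_force: 59.7
```

Call:
send_rows:
  targets:
    - {"xyz": [0, 0, 0], "spin": -0.12, "jaw": 1}
    - {"xyz": [0, 0, 0], "spin": -0.24, "jaw": 1}
    - {"xyz": [0, 0, 0], "spin": -0.36, "jaw": 1}
    - {"xyz": [0, 0, 0], "spin": -0.48, "jaw": 1}
    - {"xyz": [0, 0, 0], "spin": -0.6, "jaw": 1}
    - {"xyz": [0, 0, 0], "spin": -0.72, "jaw": 1}
    - {"xyz": [0, 0, 0], "spin": -0.84, "jaw": 1}
    - {"xyz": [0, 0, 0], "spin": -0.96, "jaw": 1}
    - {"xyz": [0, 0, 0], "spin": -1.08, "jaw": 1}
    - {"xyz": [0, 0, 0], "spin": -1.15, "jaw": 1}

```text
clock: 10.88
position: [0.6264, 0.2458, 0.1053]
ee_rot: [0.838, 0.546, 0.001, 0.001]
force: [-0.3, -0.5, -3.4]
width: 0.253
gripper_force: 59.7
```

Call:
send_rows:
  targets:
    - {"xyz": [0, 0, 0.002], "spin": 0, "jaw": 0.8}
    - {"xyz": [0, 0, 0.002], "spin": 0, "jaw": 0.3}
    - {"xyz": [0, 0, 0.002], "spin": 0, "jaw": 0}
    - {"xyz": [0, 0, 0.002], "spin": 0, "jaw": -0.2}
    - {"xyz": [0, 0, -0.03], "spin": 0, "jaw": -0.2}
    - {"xyz": [0, 0, -0.06], "spin": 0, "jaw": -0.2}
    - {"xyz": [0.03, 0, -0.07], "spin": 0, "jaw": 0}
    - {"xyz": [0.06, 0, -0.07], "spin": 0, "jaw": 0.3}
    - {"xyz": [0.08, 0, -0.07], "spin": 0, "jaw": 0.48}
    - {"xyz": [0.08, 0, -0.07], "spin": 0, "jaw": 0.48}

```text
clock: 11.72
position: [0.6594, 0.3231, 0.1756]
ee_rot: [0.839, 0.545, 0.002, -0.0]
force: [-0.5, 0.2, -0.2]
width: 0.255
gripper_force: 0.0
```

```bash
python3 -c "
from h import *
im,d,c,s=cloud('top'); feet(c,im); red(c,im,.14)
im,d,c,s=cloud('wrist'); cv2.imwrite('pics/w5.png',im); feet(c,im); red(c,im,.139)
for k in range(60):
  pass
go(.627+.08*.41,.246+.08*.912,.025,1.148)"
```

```text
foot [221. 187.] 617 ctr [0.6246 0.2479] resid 0.0012 z 0.0703
foot [401. 230.] 770 ctr [ 0.4687 -0.2913] resid 0.0012 z 0.0703
foot [212. 247.] 508 ctr [0.4361 0.2897] resid 0.0019 z 0.0706
foot [321. 264.] 2301 ctr [0.6188 0.3123] resid 0.01 z 0.0682
foot [ 72. 323.] 5340 ctr [0.4395 0.2857] resid 0.0014 z 0.0679
red [320. 355.] 835 ctr 626.4 250.4 size [13.9 21.9] ang 71.1 z 0.136
t 11.82 pos [0.6581 0.3196 0.1743] yaw 1.1506 -> d [1.000e-04 1.800e-03 1.493e-01] spin 0.0026 F [0.2 0.3 0.5] w 0.257
```

View pics/w5.png

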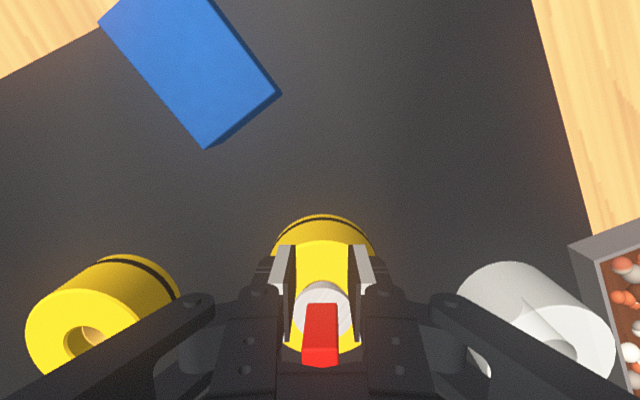

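The jaws, about 22 mm apart, line up with the foot and the red handle at (321,335). I'll descend behind the foot and push gently.

Call:
send_rows:
  targets:
    - {"xyz": [0, 0.0015, 0.03], "spin": 0, "jaw": 0.48}
    - {"xyz": [0, 0.0015, 0.06], "spin": 0, "jaw": 0.48}
    - {"xyz": [0, 0.0015, 0.09], "spin": 0, "jaw": 0.48}
    - {"xyz": [0, 0.0015, 0.12], "spin": 0, "jaw": 0.48}
    - {"xyz": [0, 0.0015, 0.14], "spin": 0, "jaw": 0.48}
    - {"xyz": [0, 0.0015, 0.148], "spin": 0, "jaw": 0.48}
    - {"xyz": [0, 0.0015, 0.148], "spin": 0, "jaw": 0.48}

```text
clock: 12.4
position: [0.657, 0.3165, 0.0229]
ee_rot: [0.84, 0.543, -0.003, -0.001]
force: [-0.5, 0.1, -0.0]
width: 0.263
gripper_force: 0.0
```

Call:
send_rows:
  targets:
    - {"xyz": [-0.006, 0, 0], "spin": 0, "jaw": 0.48}
    - {"xyz": [-0.011, 0, 0], "spin": 0, "jaw": 0.48}
    - {"xyz": [-0.015, 0, 0], "spin": 0, "jaw": 0.48}
    - {"xyz": [-0.018, 0, 0], "spin": 0, "jaw": 0.48}
    - {"xyz": [-0.021, 0, 0], "spin": 0, "jaw": 0.48}
    - {"xyz": [-0.024, 0, 0], "spin": 0, "jaw": 0.48}
    - {"xyz": [-0.028, 0, 0], "spin": 0, "jaw": 0.48}
    - {"xyz": [-0.033, 0, 0], "spin": 0, "jaw": 0.48}
    - {"xyz": [-0.039, 0, 0], "spin": 0, "jaw": 0.48}
    - {"xyz": [-0.045, 0, 0], "spin": 0, "jaw": 0.48}

```text
clock: 13.23
position: [0.6432, 0.2799, 0.0288]
ee_rot: [0.839, 0.544, 0.004, -0.0]
force: [2.0, 5.8, 0.8]
width: 0.258
gripper_force: 2.3
```

```bash
python3 -c "
from h import *
go(.508,-.019,.025,1.148)
im,d,c,s=cloud('wrist'); feet(c,im); red(c,im,.139)
im,d,c,s=cloud('top'); feet(c,im); red(c,im,.14)"
```

```text
t 13.23 pos [0.6432 0.2799 0.0288] yaw 1.1501 -> d [-0.328  -0.0013  0.0015] spin 0.0021 F [2.  5.8 0.8] w 0.258
foot [321. 352.] 1941 ctr [0.6662 0.3076] resid 0.0032 z 0.0677
foot [230. 189.] 552 ctr [0.6165 0.2238] resid 0.002 z 0.0706
foot [401. 230.] 766 ctr [ 0.4688 -0.2914] resid 0.0014 z 0.0703
```

The push is steady at about 6 N. I'll continue.

Call:
send_rows:
  targets:
    - {"xyz": [-0.006, 0, 0], "spin": 0, "jaw": 0.48}
    - {"xyz": [-0.014, 0, 0], "spin": 0, "jaw": 0.48}
    - {"xyz": [-0.023, 0, 0], "spin": 0, "jaw": 0.48}
    - {"xyz": [-0.033, 0, 0], "spin": 0, "jaw": 0.48}
    - {"xyz": [-0.043, 0, 0], "spin": 0, "jaw": 0.48}
    - {"xyz": [-0.053, 0, 0], "spin": 0, "jaw": 0.48}
    - {"xyz": [-0.063, 0, 0], "spin": 0, "jaw": 0.48}
    - {"xyz": [-0.073, 0, 0], "spin": 0, "jaw": 0.48}
    - {"xyz": [-0.083, 0, 0], "spin": 0, "jaw": 0.48}
    - {"xyz": [-0.093, 0, 0], "spin": 0, "jaw": 0.48}

```text
clock: 14.17
position: [0.6057, 0.1943, 0.0287]
ee_rot: [0.839, 0.544, 0.004, 0.0]
force: [3.5, 6.7, 3.0]
width: 0.258
gripper_force: 2.8
```

```bash
python3 -c "
from h import *
go(.508,-.019,.025,1.148)
im,d,c,s=cloud('top'); feet(c,im); red(c,im,.14)"
```

```text
t 14.17 pos [0.6057 0.1943 0.0287] yaw 1.1499 -> d [-0.2346 -0.0021  0.0022] spin 0.0019 F [3.5 6.7 3. ] w 0.258
foot [259. 199.] 519 ctr [0.5799 0.1397] resid 0.0022 z 0.0706
foot [401. 230.] 770 ctr [ 0.4687 -0.2915] resid 0.0012 z 0.0703
```

Call:
send_rows:
  targets:
    - {"xyz": [-0.006, 0, 0], "spin": 0, "jaw": 0.48}
    - {"xyz": [-0.014, 0, 0], "spin": 0, "jaw": 0.48}
    - {"xyz": [-0.023, 0, 0], "spin": 0, "jaw": 0.48}
    - {"xyz": [-0.033, 0, 0], "spin": 0, "jaw": 0.48}
    - {"xyz": [-0.043, 0, 0], "spin": 0, "jaw": 0.48}
    - {"xyz": [-0.053, 0, 0], "spin": 0, "jaw": 0.48}
    - {"xyz": [-0.063, 0, 0], "spin": 0, "jaw": 0.48}
    - {"xyz": [-0.073, 0, 0], "spin": 0, "jaw": 0.48}
    - {"xyz": [-0.083, 0, 0], "spin": 0, "jaw": 0.48}
    - {"xyz": [-0.093, 0, 0], "spin": 0, "jaw": 0.48}

```text
clock: 15.05
position: [0.5672, 0.1089, 0.0279]
ee_rot: [0.839, 0.544, 0.003, 0.0]
force: [3.7, 5.7, 3.0]
width: 0.262
gripper_force: 2.1
```

Call:
send_rows:
  targets:
    - {"xyz": [-0.009, 0, 0], "spin": 0, "jaw": 0.48}
    - {"xyz": [-0.018, 0, 0], "spin": 0, "jaw": 0.48}
    - {"xyz": [-0.027, 0, 0], "spin": 0, "jaw": 0.48}
    - {"xyz": [-0.036, 0, 0], "spin": 0, "jaw": 0.48}
    - {"xyz": [-0.045, 0, 0], "spin": 0, "jaw": 0.48}
    - {"xyz": [-0.053, 0, 0], "spin": 0, "jaw": 0.48}
    - {"xyz": [-0.06, 0, 0], "spin": 0, "jaw": 0.48}
    - {"xyz": [-0.066, 0, 0], "spin": 0, "jaw": 0.48}
    - {"xyz": [-0.071, 0, 0], "spin": 0, "jaw": 0.48}
    - {"xyz": [-0.074, 0, 0], "spin": 0, "jaw": 0.48}

```text
clock: 15.88
position: [0.5369, 0.041, 0.0278]
ee_rot: [0.839, 0.543, 0.002, 0.0]
force: [3.2, 7.0, 3.0]
width: 0.255
gripper_force: 2.2
```

```bash
python3 -c "
from h import *
go(.508,-.019,.025,1.148)
im,d,c,s=cloud('top'); cv2.imwrite('pics/t2.png',im); feet(c,im); red(c,im,.14)"
```

```text
t 15.88 pos [0.5369 0.041  0.0278] yaw 1.149 -> d [-0.0666 -0.0018  0.0026] spin 0.001 F [3.2 7.  3. ] w 0.255
foot [313. 221.] 412 ctr [ 0.5111 -0.0102] resid 0.0024 z 0.0705
foot [401. 230.] 768 ctr [ 0.4687 -0.2913] resid 0.0013 z 0.0704
foot [206. 249.] 777 ctr [0.4365 0.2886] resid 0.0009 z 0.0706
```

View pics/t2.png

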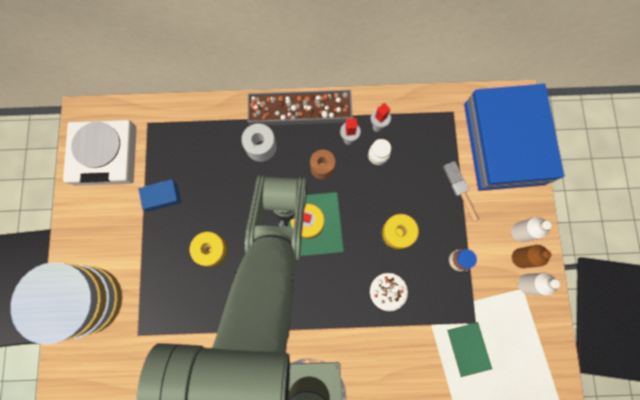

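The foot with the gauge is at (311,220) on the mat, about 9 mm from its centre. I'll back off, lift and check.

Call:
send_rows:
  targets:
    - {"xyz": [0.008, 0, 0], "spin": 0, "jaw": 0.48}
    - {"xyz": [0.025, 0, 0], "spin": 0, "jaw": 0.48}
    - {"xyz": [0.045, 0, 0], "spin": 0, "jaw": 0.48}
    - {"xyz": [0.06, 0, -0.03], "spin": 0, "jaw": 0.48}
    - {"xyz": [0.06, 0, -0.07], "spin": 0, "jaw": 0.48}
    - {"xyz": [0.06, 0, -0.11], "spin": 0, "jaw": 0.48}
    - {"xyz": [0.06, 0, -0.15], "spin": 0, "jaw": 0.48}
    - {"xyz": [0.06, 0, -0.19], "spin": 0, "jaw": 0.48}
    - {"xyz": [0.06, 0, -0.19], "spin": 0, "jaw": 0.48}
    - {"xyz": [0.06, 0, -0.19], "spin": 0, "jaw": 0.48}

```text
clock: 16.77
position: [0.5614, 0.0949, 0.22]
ee_rot: [0.839, 0.544, 0.003, 0.002]
force: [0.7, 0.0, -0.4]
width: 0.26
gripper_force: 0.0
```

```bash
python3 -c "
from h import *
go(.508,-.019,.025,1.148)
im,d,c,s=cloud('scene'); cv2.imwrite('pics/s2.png',cv2.resize(im[120:300,150:450],(800,480)));
feet(c,im); red(c,im,.138)
im,d,c,s=cloud('top'); feet(c,im); red(c,im,.138)
im,d,c,s=cloud('wrist'); feet(c,im); red(c,im,.138)"
```

```text
t 16.77 pos [0.5614 0.0949 0.22  ] yaw 1.15 -> d [-0.1261 -0.0035  0.1947] spin 0.002 F [ 0.7  0.  -0.4] w 0.26
foot [307. 220.] 670 ctr [ 0.5106 -0.0127] resid 0.0014 z 0.0705
foot [401. 231.] 768 ctr [ 0.4689 -0.2913] resid 0.0013 z 0.0705
foot [201. 250.] 491 ctr [0.437  0.2873] resid 0.0021 z 0.0708
foot [70. 42.] 8469 ctr [0.4396 0.2872] resid 0.0007 z 0.0679
foot [320. 302.] 2941 ctr [ 0.513  -0.0154] resid 0.0154 z 0.0682
red [322. 358.] 473 ctr 512.6 -9.6 size [11.5 22. ] ang 70.2 z 0.1357
```

View pics/s2.png

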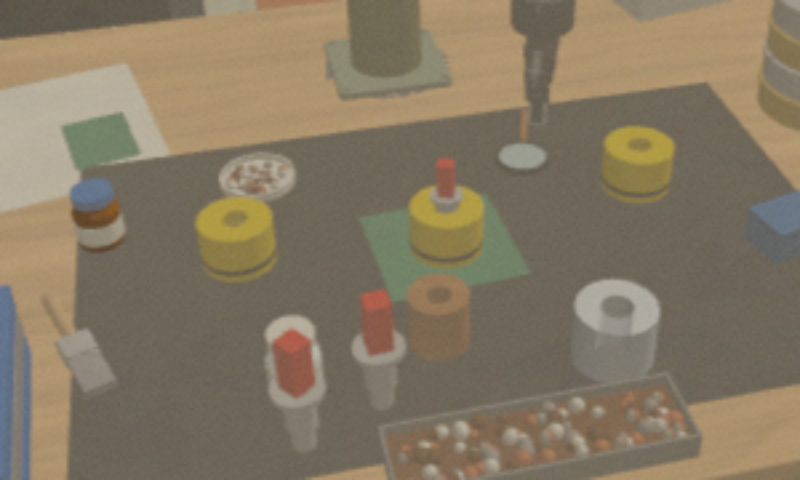

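The foot at (447,215) is wholly on the mat with the gauge upright in it. The handle top has kept its height, so the step still rests on the bushing. I'm handing in.

```bash
python3 -c "
from rig import ctrl
print(ctrl.sign_off())"
```

```text
the job is handed in; nothing more can be done
None
```

The first foot I tried was the good one: the gauge's thin end went in and its step stopped on the bushing, tip about 21 mm up. That foot now stands within 10 mm of the mat centre with the gauge upright in it; I never tried or touched the other two feet, and I handed the job in at about 17 s (no verdict came back).

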